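# Sort the empty spice tins out of the sloped rack by feel

### The job

Two of the four look-alike spice tins in the sloped rack are empty: lift them to feel which. Stand the two empty tins upright on the floor of the blue refill tray, set down gently, and leave each full one seated in the pocket of the rack where it started. Don't disturb the other kitchen things.

Things in the scene. Friction and masses are not known exactly. Their poses are not given: they have to be found in the camera images.
- tin_a: Spice tin, lid fixed shut, all four look alike: 50 mm across, 106 mm tall; aluminium body with a cream band, the top 30 mm is the red lid (same width). Origin: centre of its underside, z along its axis to the lid. Starts in a rack pocket, leaning 30 degrees, lid towards the rack's front. Two of the four are full (340 to 460 g), two empty (90 to 130 g); only the weight tells which.
- tin_b: Spice tin, lid fixed shut, all four look alike: 50 mm across, 106 mm tall; aluminium body with a cream band, the top 30 mm is the red lid (same width). Origin: centre of its underside, z along its axis to the lid. Starts in a rack pocket, leaning 30 degrees, lid towards the rack's front. Two of the four are full (340 to 460 g), two empty (90 to 130 g); only the weight tells which.
- tin_c: Spice tin, lid fixed shut, all four look alike: 50 mm across, 106 mm tall; aluminium body with a cream band, the top 30 mm is the red lid (same width). Origin: centre of its underside, z along its axis to the lid. Starts in a rack pocket, leaning 30 degrees, lid towards the rack's front. Two of the four are full (340 to 460 g), two empty (90 to 130 g); only the weight tells which.
- tin_d: Spice tin, lid fixed shut, all four look alike: 50 mm across, 106 mm tall; aluminium body with a cream band, the top 30 mm is the red lid (same width). Origin: centre of its underside, z along its axis to the lid. Starts in a rack pocket, leaning 30 degrees, lid towards the rack's front. Two of the four are full (340 to 460 g), two empty (90 to 130 g); only the weight tells which.
- rack: Wooden sloped spice rack, fixed, 394 mm long (y), about 105 mm deep, 85 mm high. Origin on the counter under its middle, z up, front to its own -x (the robot's side). Four open pockets in a row along y, at y = -138, -46, 46, 138 mm. Their common axis leans 30 degrees from vertical, its top towards the rack's -x.
- pocket0 (a point): Centre of the sloping floor of the pocket at rack y = -138 mm; the others are alike (rack x = 0, z = 30 mm). Along the floor a pocket is 60 mm front to back; a 50 mm tin at rest leans on the front wall, so has up to 10 mm of play behind it. 66 mm along y between dark dividers. Along the pocket's axis the front and back walls are 40 mm high, dividers 30 mm.
- tray: Blue refill tray, fixed, 250 mm (x) by 150 mm (y), rim 22 mm high, walls 6 mm thick. Origin under its middle on the counter; its inner floor is 6 mm above the counter.
- mug: Blue mug, 82 mm across, 90 mm tall. Bystander, loose. Origin at the centre of its underside.
- honey: Amber honey jar with yellow cap, 68 mm across, 110 mm tall. Bystander, loose. Origin at the centre of its underside.
- bowl: White ramekin, 90 mm across, 45 mm high. Bystander, loose. Origin at the centre of its underside.
- mill: Dark wooden pepper mill, 58 mm across, 187 mm tall. Bystander, loose. Origin at the centre of its underside.
- timer: White kitchen timer, 66 mm across, 43 mm high. Bystander, loose. Origin at the centre of its underside.
- spatula: Spatula lying flat, 260 mm long. Bystander, loose.
- butter: White butter dish with lid, 90 by 150 mm, 73 mm high. Bystander, loose. Origin at the centre of its underside.
Not all that is in view belongs to the job. What is shaped like the tin_d but green is not meant.

How it is judged:
By the outcome, as a careful person would: the job done as asked, in the order asked, and still so for the second after the job is handed in, with the robot touching nothing.
It also fails if it takes over 72 s, if anything falls off the work surface, if the arm or the gripper's body presses on something with over 40 N, if the wrist force passes 120 N, or if a joint passes its speed limit or range.

### The arm

A 7-joint arm with a two-finger parallel gripper is mounted at the origin on the work surface. World frame = base frame: x ahead of the robot, y to its left, z up, the work surface at z = 0. Lengths are in m, angles in rad, forces in N, time in s.
With the tool pointing down it reaches from about 0.4 to 0.9 m from the base axis. Payload 5.6 kg.
Tool frame: the origin (TCP) lies midway between the tips of the shut fingers; the grasp point (between the pads) lies 19 mm behind it (pinch_z is the distance from the TCP to the grasp point, in m); z points along the fingers, y is the line along which they close (so a half turn about z gives the same grasp; the last joint's range is limited). The gripper opens to 92 mm and grips with 3 to 60 N. Pads are 20 mm wide; open, the fingers measure 128 mm over their backs; the gripper's body (75 mm by 189 mm) begins 69 mm behind the grasp point.
Start: joints at [1.149, 0.468, -0.012, 1.603, 0.006, 1.071, -0.056], TCP at [0.24, -0.604, 0.215] pointing down, gripper open.
Joint ranges: [-2.53, 2.53], [-0.31, 2.02], [-1.57, 1.55], [0.28, 2.44], [-1.29, 4.43], [0.15, 1.84], [-2.92, 2.92]. Speed limits (rad/s): [2.57, 2.57, 3.14, 3.14, 3.14, 3.14, 3.14].

### API

Orientations are given as a rotation vector (axis times angle).
In Python, from workcell import * gives the robot as it stands.
- The arm moves only by the tool servo_tool, never from a script. Its argument "commands" is a list of rows, each a list of 7 numbers: the shift along the tool's x, y, z normalised to -1 to 1, where 1 is 0.1 m, then the turn, a rotation vector about the tool's x, y, z normalised to -1 to 1, where 1 is 2 pi rad, then the opening, from -1 (shut) to 1 (fully open). A call has 1 to 12 rows; each row is the pose to reach, as a shift and turn from the pose commanded when the call began, along the tool's axes at that moment, turning the shorter way round; what a row does not reach only later rows make up. A row lasts 1/10 s, in which the tool goes at most 50 mm and 8.59 degrees, less where a joint would pass 70% of its speed; a pose out of reach is approached as far as the arm can. A call with a number of a shift or a turn outside -1 to 1 is refused whole. A call with a gripper value outside its range is refused whole. The fingers move at their own pace and stop on an object; the grip force is fixed at half the most. Time passes only in rows, so rows that repeat a pose let the fingers close. It gives the time, the measured TCP pose, the force, the opening and the grip force at its end, in the units of the state.
- state(): the state, without advancing time (a new reading comes with each control period).
- grab_frame(name): name is "scene" or "top" or "wrist"; returns a dict with "frame" (480x640x3 uint8, red, green, blue), "intrinsics" (3x3 intrinsics, pixels), "R" (3x3) and "t" (3): a world point X has camera coordinates R X + t. Camera axes: x right, y down, z forward; pixel columns grow to the right and rows downward; lengths in m; the calibration is good to about 2 mm. A picture is of the moment at which its call begins. There is no depth.
- hand_in(): hands the job in; it is judged then, once.
The state is a dict: "t": time; "joint_pos": joint angles; "qd": joint speeds; "joint_efforts": joint torques, N m; "tool_pos": TCP position; "ee_rot": TCP orientation; "contact_force": force on the tool from outside, world axes, zero at the start; "torque": the same for the moment, N m; "grip_width": finger opening in m; "grasp_force": force on a finger pad.
Only numpy, scipy, OpenCV 4.12 (cv2) and the standard library are available. Lean on these libraries where they do the work, as an engineer would, in place of code of your own. Each camera call takes 0.05 s, during which the arm holds its last target. There are 200 camera calls.

## Working session

There is one attempt and no reset: what is moved stays moved. The work goes in short steps, Python scripts to look and compute and a tool call to move; the robot and the scene stay as the last step left them, time stands still between calls to the robot, and variables do not carry over. Pictures are saved under pics/ and viewed, at most 10 in all, crops included, and the job is handed in when it is done.

Besides the shell and the picture viewer there is one more tool, called after ">>>" as name(argument=value, ...) on one line, values as JSON. servo_tool: Moves the arm, as the interface text tells. Scaled input: -1 to 1 covers 0.1 m each way for a shift and 2 pi rad each way for a turn. Its arguments: {"type":"object","properties":{"commands":{"type":"array"}},"required":["commands"]}

```bash
mkdir -p pics
cat > h.py <<'E'
from workcell import *
import numpy as np, cv2
from scipy.spatial.transform import Rotation as Rn
def snap(n,f):
    g=grab_frame(n); cv2.imwrite(f'pics/{f}.png',g['frame'][:,:,::-1]); np.savez(f'pics/{f}.npz',**g); return g
def ray(g,u,v):
    d=g['R'].T@np.linalg.solve(g['intrinsics'],[u,v,1]); return -g['R'].T@g['t'],d/np.linalg.norm(d)
def onz(g,u,v,z):
    o,d=ray(g,u,v); return o+d*(z-o[2])/d[2]
def tri(*rs):
    A=sum(np.eye(3)-np.outer(d,d) for o,d in rs); b=sum((np.eye(3)-np.outer(d,d))@o for o,d in rs); return np.linalg.solve(A,b)
def proj(g,X):
    p=g['intrinsics']@(g['R']@np.array(X)+g['t']); return p[:2]/p[2]
E
python3 - <<'E'
from h import *
s=state(); print(s['t'],s['tool_pos'],s['ee_rot'],s['contact_force'],s['grip_width'])
for n in('scene','top'):
    g=snap(n,n+'0'); print(n,-g['R'].T@g['t'],g['R'][2])
a=[cv2.imread(f'pics/{n}0.png') for n in('scene','top')]
E
```

```text
0.0 [ 0.2400845  -0.60340355  0.21365758] [-3.08378329e+00 -5.91025078e-01  6.90951477e-04] [-0.16982843  0.64818179  0.83650588] 0.09175624111207135
scene [ 1.39416475 -0.5468637   0.79284124] [-0.67027134  0.43163439 -0.60367879]
top [0.36556259 0.01366086 1.20799618] [ 0.19807531 -0.01818203 -0.98001816]
```

View pics/scene0.png

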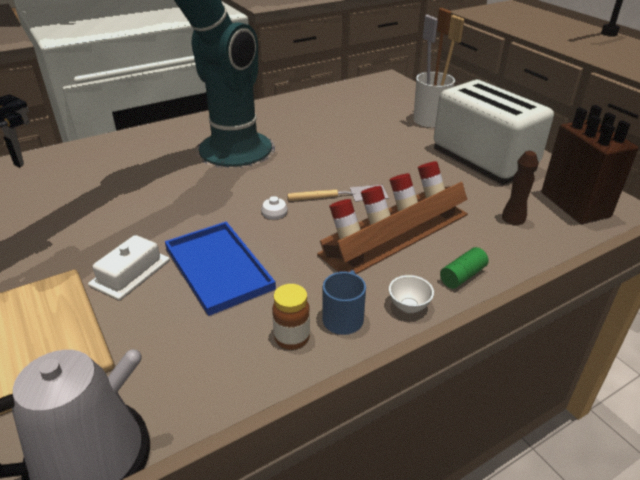

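View pics/top0.png

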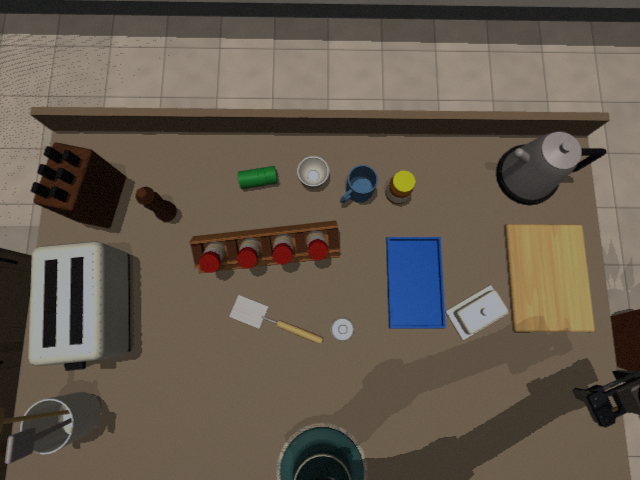

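The scene view shows the rack with four red-lidded tins at about (344,215), (375,203), (403,190) and (431,178). The tray is at (220,265). The green cylinder at (464,267) is the decoy. In the top view the lids are at (211,259), (247,255), (283,252) and (318,247), and the tray is at (416,282). The red-lidded tins in the rack pockets fit the description and the green one doesn't. Next I'll measure and make an enlarged crop.

```bash
cat > m1.py <<'E'
from h import *
gs={n:dict(np.load(f'pics/{n}0.npz')) for n in('scene','top')}
P={}
for n,g in gs.items():
    hsv=cv2.cvtColor(g['frame'],cv2.COLOR_RGB2HSV); h,s,v=cv2.split(hsv)
    red=(((h<6)|(h>172))&(s>170)&(v>70)).astype(np.uint8)
    roi=np.zeros_like(red)
    if n=='top': roi[220:285,185:350]=1
    else: roi[150:250,320:460]=1
    red&=roi
    N,l,st,c=cv2.connectedComponentsWithStats(red)
    L=sorted([(c[i],st[i]) for i in range(1,N) if st[i][4]>40],key=lambda t:t[0][0]); P[n]=L
    print(n,[(c.round(1).tolist(),s.tolist()) for c,s in L])
    blue=((h>108)&(h<122)&(s>200)).astype(np.uint8)
    cs=max(cv2.findContours(blue,0,2)[0],key=cv2.contourArea)
    q=cv2.approxPolyDP(cv2.convexHull(cs),6,True)[:,0]
    print('tray',q.tolist()); print([onz(g,*p,0.022).round(3).tolist() for p in q])
    if n=='top': print('minrect',cv2.minAreaRect(cs))
for a,b in zip(P['scene'],P['top'][::-1]):
    print(tri(ray(gs['scene'],*a[0]),ray(gs['top'],*b[0])).round(4))
g=gs['top']; hsv=cv2.cvtColor(g['frame'],cv2.COLOR_RGB2HSV)
w=cv2.inRange(hsv,(4,100,40),(16,255,255)); w[:215]=0;w[285:]=0;w[:,:180]=0;w[:,350:]=0
r=cv2.minAreaRect(cv2.findNonZero(cv2.morphologyEx(w,cv2.MORPH_OPEN,np.ones((2,2)))));print('rack',r)
for z in(0.0,0.05,0.085): print(z,[onz(g,*p,z).round(3).tolist() for p in cv2.boxPoints(r)])
a=cv2.resize(gs['top']['frame'][215:290,180:350],(800,353),interpolation=cv2.INTER_CUBIC)
b=cv2.resize(gs['scene']['frame'][150:270,310:480],(340,240),interpolation=cv2.INTER_CUBIC)
o=np.zeros((600,800,3),np.uint8);o[:353]=a;o[355:595,:340]=b
cv2.imwrite('pics/crop.png',o[:,:,::-1])
E
python3 m1.py
```

```text
scene [([342.8, 207.5], [331, 200, 22, 17, 232]), ([373.5, 194.0], [362, 187, 21, 16, 206]), ([402.0, 181.2], [391, 174, 21, 16, 193]), ([430.1, 168.7], [419, 162, 20, 15, 175])]
tray [[196, 283]]
[[0.531, -0.324, 0.022]]
top [([208.6, 262.6], [199, 251, 20, 22, 311]), ([246.4, 258.0], [237, 247, 20, 21, 311]), ([281.9, 254.0], [272, 243, 20, 22, 312]), ([317.5, 249.9], [308, 239, 20, 22, 311])]
tray [[399, 242], [438, 242], [442, 320], [397, 259]]
[[0.593, -0.215, 0.022], [0.593, -0.324, 0.022], [0.38, -0.324, 0.022], [0.545, -0.208, 0.022]]
minrect ((420.0514831542969, 279.35693359375), (83.76934051513672, 43.58162307739258), 86.56636810302734)
[0.556  0.0136 0.1063]
[0.5451 0.1045 0.1055]
[0.5344 0.1946 0.1056]
[0.5225 0.2904 0.1049]
rack ((265.4408874511719, 247.48760986328125), (37.825958251953125, 149.08778381347656), 83.41805267333984)
0.0 [[0.608, 0.374, 0.0], [0.66, -0.044, 0.0], [0.552, -0.056, 0.0], [0.502, 0.355, 0.0]]
0.05 [[0.598, 0.359, 0.05], [0.648, -0.042, 0.05], [0.544, -0.053, 0.05], [0.496, 0.341, 0.05]]
0.085 [[0.591, 0.348, 0.085], [0.639, -0.04, 0.085], [0.538, -0.051, 0.085], [0.493, 0.331, 0.085]]
```

View pics/crop.png

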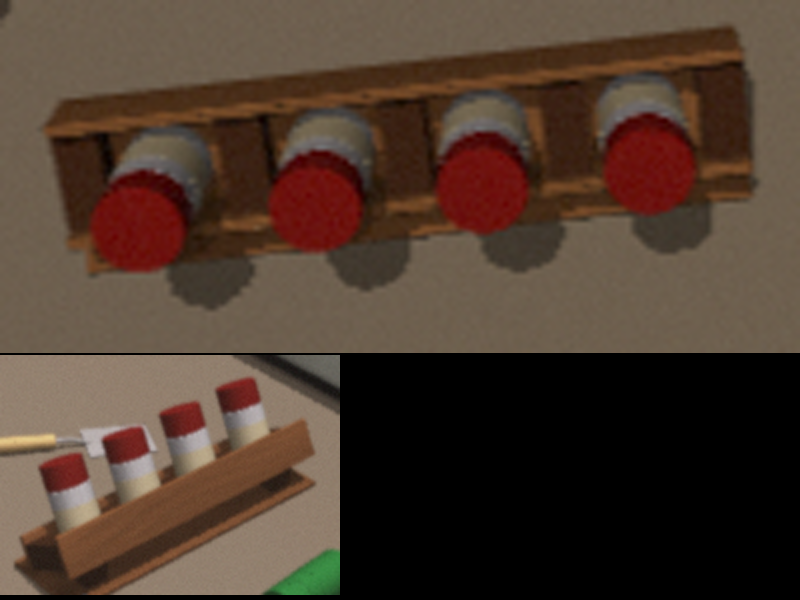

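The crop confirms four identical red-lidded tins, one in each pocket. Their lid discs are centred near top-view pixels (209.5,262), (247,258), (282.5,254) and (318,250), and the rack is yawed about 7°. Next I'll refine the lids and tray and plan the approach.

```bash
cat >> h.py <<'E'
YAW=np.radians(6.9)
def rack_R(tilt=30,yaw=YAW):   # tool z tilted forward from straight down, tool x forward
    return Rn.from_euler('z',yaw).as_matrix()@np.diag([1.,-1,-1])@Rn.from_euler('y',np.radians(tilt)).as_matrix()
def plan(wps,p=None,R=None):
    s=state()
    if p is None: p,R=np.array(s['tool_pos']),Rn.from_rotvec(s['ee_rot']).as_matrix()
    for q,Rq in wps:
        d=R.T@(np.array(q)-p)/0.1; w=Rn.from_matrix(R.T@Rq).as_rotvec()/(2*np.pi)
        d=d.round(2); w=w.round(4); n=max(np.linalg.norm(d)*2,np.degrees(np.linalg.norm(w)*2*np.pi)/8.59)
        k=int(np.ceil(np.abs(d).max()-1e-9))
        print(d.tolist(),w.tolist(),'rows>=%.1f'%n,'' if k<2 else f'split {k}', 'to',np.round(q,3).tolist())
        p=p+R@d*.1; R=R@Rn.from_rotvec(w*2*np.pi).as_matrix()
    return p,R
E
cat > m2.py <<'E'
from h import *
gs={n:dict(np.load(f'pics/{n}0.npz')) for n in('scene','top')}
D={}
for n,g in gs.items():
    f=cv2.GaussianBlur(g['frame'],(3,3),0); h,s,v=cv2.split(cv2.cvtColor(f,cv2.COLOR_RGB2HSV))
    b=((h>104)&(h<128)&(s>190)).astype(np.uint8); b=cv2.morphologyEx(b,cv2.MORPH_CLOSE,np.ones((5,5)))
    cs=max(cv2.findContours(b,0,2)[0],key=cv2.contourArea); q=cv2.approxPolyDP(cv2.convexHull(cs),5,True)[:,0]
    D[n]=q; print(n,'tray',q.tolist(),[onz(g,*p,.022)[:2].round(3).tolist() for p in q])
    if n=='top':
        r=cv2.minAreaRect(cs);print('centre',r,onz(g,*r[0],.015).round(4))
g=gs['top'];f=g['frame'].astype(int)
k=(f[:,:,0]>125)&(f[:,:,1]<60); k=k.astype(np.uint8);k[:220]=0;k[285:]=0;k[:,:185]=0;k[:,350:]=0
for c in sorted([c for c in cv2.findContours(k,0,1)[0] if len(c)>15],key=lambda c:c[:,0,0].min()):
    e=cv2.fitEllipse(cv2.convexHull(c)); print(np.round(e[0],1),np.round(e[1],1),onz(g,*e[0],.119).round(4))
E
python3 m2.py
```

```text
scene tray [[224, 230], [263, 284], [208, 306], [172, 249]] [[0.391, -0.203], [0.604, -0.208], [0.606, -0.328], [0.397, -0.329]]
top tray [[438, 238], [443, 326], [391, 326], [388, 238]] [[0.605, -0.325], [0.364, -0.326], [0.364, -0.186], [0.604, -0.185]]
centre ((415.3066711425781, 282.0062255859375), (89.72750854492188, 53.42382049560547), 88.15238952636719) [ 0.4824 -0.2577  0.015 ]
```

```bash
cat > m3.py <<'E'
from h import *
g=dict(np.load('pics/top0.npz'));f=cv2.GaussianBlur(g['frame'],(3,3),0).astype(int)
print(f[262,209],f[251,209],f[253,212])
s=dict(np.load('pics/scene0.npz'))
C=[(209.5,262.2),(247.1,257.7),(282.4,253.9),(317.9,249.8)]
T=np.array([onz(g,*c,.119) for c in C]);print(T.round(4))
d=T[0]-T[3];yaw=np.arctan2(-d[0],d[1]);print('yaw',np.degrees(yaw),'pitch',np.linalg.norm(d)/3)
# scene check: project lid top centres, should sit at top disc of lids
print([proj(s,t).round(1).tolist() for t in T])
Rt=rack_R(30,yaw)
p0=state()['tool_pos'];c=(T[0]+T[3])/2
plan([([.36,-.52,.25],rack_R(0,np.radians(14))),([.38,-.42,.30],rack_R(0,yaw)),([.38,-.32,.34],rack_R(10,yaw)),([.38,-.22,.34],rack_R(20,yaw)),([.38,-.12,.34],rack_R(25,yaw)),([.40,-.03,.34],Rt),([.41,.06,.34],Rt)])
E
python3 m3.py
```

```text
[108  19  15] [86 41 40] [69  8  7]
[[0.5206 0.2835 0.119 ]
 [0.5324 0.1897 0.119 ]
 [0.5424 0.101  0.119 ]
 [0.5533 0.0111 0.119 ]]
yaw 6.851152577270563 pitch 0.0914440752620555
[[427.5, 164.2], [399.8, 176.6], [371.3, 188.9], [340.5, 202.5]]
[1.42, -0.33, -0.36] [-0.0002, 0.0, 0.0214] rows>=3.0 split 2 to [0.36, -0.52, 0.25]
[0.44, -0.93, -0.5] [-0.0, 0.0, 0.0198] rows>=2.3  to [0.38, -0.42, 0.3]
[0.12, -0.99, -0.4] [-0.0, 0.0278, 0.0] rows>=2.1  to [0.38, -0.32, 0.34]
[0.12, -0.99, 0.02] [-0.0, 0.0278, 0.0] rows>=2.0  to [0.38, -0.22, 0.34]
[0.11, -0.99, 0.04] [-0.0001, 0.0139, 0.0] rows>=2.0  to [0.38, -0.12, 0.34]
[0.28, -0.87, 0.13] [0.0, 0.0139, 0.0] rows>=1.8  to [0.4, -0.03, 0.34]
[0.18, -0.89, 0.1] [0.0, -0.0, 0.0] rows>=1.8  to [0.41, 0.06, 0.34]
```

>>> servo_tool(commands=[[0.7, -0.17, -0.18, 0, 0, 0.0107, 1], [0.7, -0.17, -0.18, 0, 0, 0.0107, 1], [0.7, -0.17, -0.18, 0, 0, 0.0107, 1]])

```text
t: 0.4
tool_pos: [0.3039, -0.5596, 0.2332]
ee_rot: [-3.102, -0.498, -0.004]
contact_force: [-0.7, -0.0, 0.0]
grip_width: 0.0919
grasp_force: 0.0
```

>>> servo_tool(commands=[[0.72, -0.16, -0.18, 0, 0, 0.0107, 1], [0.72, -0.16, -0.18, 0, 0, 0.0107, 1], [0.72, -0.16, -0.18, 0, 0, 0.0107, 1]])

```text
t: 0.7
tool_pos: [0.3668, -0.5227, 0.2511]
ee_rot: [-3.117, -0.392, -0.004]
contact_force: [0.7, -0.4, 0.2]
grip_width: 0.0919
grasp_force: 0.0
```

>>> servo_tool(commands=[[0.44, -0.93, -0.5, 0, 0, 0.0198, 1], [0.44, -0.93, -0.5, 0, 0, 0.0198, 1], [0.44, -0.93, -0.5, 0, 0, 0.0198, 1], [0.44, -0.93, -0.5, 0, 0, 0.0198, 1]])

```text
t: 1.1
tool_pos: [0.3831, -0.4237, 0.3017]
ee_rot: [3.134, 0.191, 0.002]
contact_force: [-0.7, -1.0, -0.0]
grip_width: 0.0924
grasp_force: 0.0
```

>>> servo_tool(commands=[[0.12, -0.99, -0.4, 0, 0.0278, 0, 1], [0.12, -0.99, -0.4, 0, 0.0278, 0, 1], [0.12, -0.99, -0.4, 0, 0.0278, 0, 1], [0.12, -0.99, -0.4, 0, 0.0278, 0, 1]])

```text
t: 1.5
tool_pos: [0.3821, -0.3257, 0.3407]
ee_rot: [-3.116, -0.185, -0.273]
contact_force: [-0.7, -0.3, 0.3]
grip_width: 0.0919
grasp_force: 0.0
```

>>> servo_tool(commands=[[0.12, -0.99, 0.02, 0, 0.0278, 0, 1], [0.12, -0.99, 0.02, 0, 0.0278, 0, 1], [0.12, -0.99, 0.02, 0, 0.0278, 0, 1], [0.12, -0.99, 0.02, 0, 0.0278, 0, 1]])

```text
t: 1.9
tool_pos: [0.3829, -0.2263, 0.3404]
ee_rot: [-3.069, -0.182, -0.541]
contact_force: [0.3, -0.8, 0.0]
grip_width: 0.0919
grasp_force: 0.0
```

>>> servo_tool(commands=[[0.11, -0.99, 0.04, 0, 0.0139, 0, 1], [0.11, -0.99, 0.04, 0, 0.0139, 0, 1], [0.11, -0.99, 0.04, 0, 0.0139, 0, 1]])

```text
t: 2.2
tool_pos: [0.3838, -0.1232, 0.339]
ee_rot: [-3.035, -0.187, -0.668]
contact_force: [-0.2, -0.9, -0.3]
grip_width: 0.0918
grasp_force: 0.0
```

>>> servo_tool(commands=[[0.28, -0.87, 0.13, 0, 0.0139, 0, 1], [0.28, -0.87, 0.13, 0, 0.0139, 0, 1], [0.28, -0.87, 0.13, 0, 0.0139, 0, 1]])

```text
t: 2.5
tool_pos: [0.4268, -0.0457, 0.323]
ee_rot: [-2.989, -0.172, -0.773]
contact_force: [0.2, -0.6, 0.1]
grip_width: 0.0919
grasp_force: 0.0
```

>>> servo_tool(commands=[[0.18, -0.89, 0.1, 0, 0, 0, 0.5], [0.18, -0.89, 0.1, 0, 0, 0, 0.5], [0.18, -0.89, 0.1, 0, 0, 0, 0.5], [0.18, -0.89, 0.1, 0, 0, 0, 0.5]])

```text
t: 2.9
tool_pos: [0.4359, 0.0463, 0.3251]
ee_rot: [-2.988, -0.18, -0.771]
contact_force: [0.6, -0.5, -0.1]
grip_width: 0.069
grasp_force: 0.0
```

Run:
```python
from h import *
g=snap('wrist','w1')
for t in [[0.5206,.2835,.119],[.5324,.1897,.119],[.5424,.101,.119],[.5533,.0111,.119]]: print(proj(g,t).round(1))
print(-g['R'].T@g['t'],g['R'][2],state()['grip_width'])
```

```text
[123.4 208.5]
[205.4 208. ]
[283.3 208.5]
[363.1 208.4]
[0.41453874 0.04093238 0.50744926] [ 0.24629326  0.04906139 -0.96795279] 0.06915242219167919
```

View pics/w1.png

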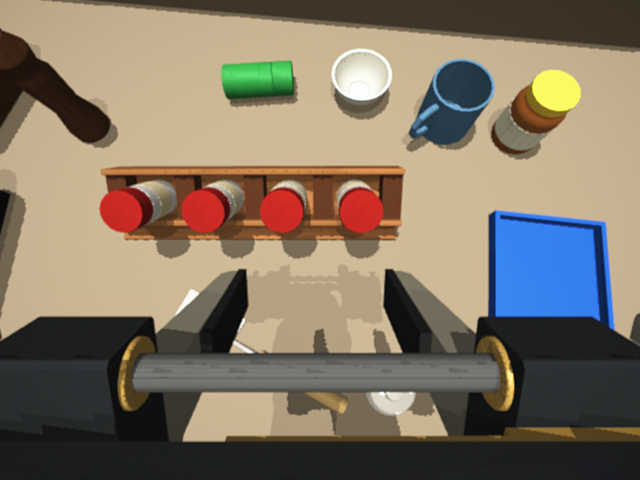

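The wrist view shows the lids at about (122,210), (206,210), (283,210) and (361,210), within 2 px of the predictions, so the 0.119 m height holds.

```bash
cat > m4.py <<'E'
from h import *
g=dict(np.load('pics/w1.npz'));t=dict(np.load('pics/top0.npz'))
h,s,v=cv2.split(cv2.cvtColor(cv2.GaussianBlur(g['frame'],(3,3),0),cv2.COLOR_RGB2HSV))
k=(((h<6)|(h>172))&(s>190)&(v>150)).astype(np.uint8);k[:170]=0;k[250:]=0
C=[(209.5,262.2),(247.1,257.7),(282.4,253.9),(317.9,249.8)];T=[]
cs=sorted([c for c in cv2.findContours(k,0,1)[0] if cv2.contourArea(c)>300],key=lambda c:c[:,0,0].min())
for c,q in zip(cs,C):
    e=cv2.fitEllipse(c); X=onz(g,*e[0],.119); print(np.round(e[0],1),np.round(e[1],1),X.round(4),tri(ray(g,*e[0]),ray(t,*q)).round(4)); T.append((X+onz(t,*q,.119))/2)
T=np.array(T)[::-1]; np.save('T.npy',T); print(T.round(4))   # index 0 = rack pocket0 (right-most in wrist view)
d=T[3]-T[0];print(np.degrees(np.arctan2(-d[0],d[1])))
R=rack_R(30); a=-R[:,2]
plan([(T[0]+a*.10,R),(T[0]+a*.05,R),(T[0]-a*.049,R)])
E
python3 m4.py
```

```text
[121.  210.7] [37.2 43.5] [0.5177 0.2857 0.119 ] [0.5185 0.2832 0.1222]
[202.3 210.9] [40.1 43.5] [0.5286 0.1925 0.119 ] [0.5301 0.1906 0.1207]
[281.  210.8] [41.6 42.8] [0.5394 0.1032 0.119 ] [0.5432 0.1032 0.1094]
[361.  210.8] [42.2 42.7] [0.5502 0.0131 0.119 ] [0.5568 0.0114 0.0996]
[[0.5517 0.0121 0.119 ]
 [0.5409 0.1021 0.119 ]
 [0.5305 0.1911 0.119 ]
 [0.5192 0.2846 0.119 ]]
6.817831575031467
[-0.04, 0.49, 1.33] [-0.003, 0.0028, -0.0012] rows>=2.8 split 2 to [0.502, 0.006, 0.206]
[0.0, 0.0, 0.5] [0.0, -0.0, -0.0] rows>=1.0  to [0.527, 0.009, 0.162]
[0.0, 0.0, 0.99] [0.0, -0.0, -0.0] rows>=2.0  to [0.576, 0.015, 0.077]
```

>>> servo_tool(commands=[[-0.02, 0.25, 0.66, -0.0015, 0.0014, -0.0006, 0.5], [-0.04, 0.49, 0.95, -0.003, 0.0028, -0.0012, 0.5], [-0.04, 0.49, 0.95, -0.003, 0.0028, -0.0012, 0.5], [-0.04, 0.49, 0.95, -0.003, 0.0028, -0.0012, 0.5]])

```text
t: 3.35
tool_pos: [0.4825, 0.0029, 0.2373]
ee_rot: [-3.001, -0.176, -0.798]
contact_force: [-0.0, 0.7, 0.9]
grip_width: 0.069
grasp_force: 0.0
```

Run:
```python
from h import *
T=np.load('T.npy');R=rack_R(30); a=-R[:,2]
plan([(T[0]+a*.04,R),(T[0]-a*.049,R)])
```

```text
[0.02, -0.01, 0.97] [0.0, 0.0006, -0.0005] rows>=1.9  to [0.532, 0.01, 0.154]
[-0.0, 0.0, 0.89] [0.0, -0.0, -0.0] rows>=1.8  to [0.576, 0.015, 0.077]
```

>>> servo_tool(commands=[[0.01, 0, 0.5, 0, 0, 0, 0.5], [0.02, -0.01, 0.97, 0, 0.0006, -0.0005, 0.5], [0.02, -0.01, 0.97, 0, 0.0006, -0.0005, 0.5], [0.02, -0.01, 0.97, 0, 0.0006, -0.0005, 0.5]])

```text
t: 3.75
tool_pos: [0.5341, 0.0119, 0.1578]
ee_rot: [-2.998, -0.188, -0.816]
contact_force: [-0.2, -0.8, 0.8]
grip_width: 0.0687
grasp_force: 0.0
```

>>> servo_tool(commands=[[0, 0, 0.25, 0, 0, 0, 0.5], [0, 0, 0.5, 0, 0, 0, 0.5], [0, 0, 0.7, 0, 0, 0, 0.5], [0, 0, 0.89, 0, 0, 0, 0.5], [0, 0, 0.89, 0, 0, 0, 0.5], [0, 0, 0.89, 0, 0, 0, 0.5]])

```text
t: 4.35
tool_pos: [0.5821, 0.015, 0.0915]
ee_rot: [-3.003, -0.188, -0.781]
contact_force: [-1.3, -0.3, 0.3]
grip_width: 0.069
grasp_force: 0.0
```

>>> servo_tool(commands=[[0, 0, 0, 0, 0, 0, -1], [0, 0, 0, 0, 0, 0, -1], [0, 0, 0, 0, 0, 0, -1], [0, 0, 0, 0, 0, 0, -1], [0, 0, 0, 0, 0, 0, -1]])

```text
t: 4.85
tool_pos: [0.5818, 0.0155, 0.092]
ee_rot: [-3.002, -0.194, -0.783]
contact_force: [-3.7, -1.1, 9.1]
grip_width: 0.0481
grasp_force: 29.7
```

>>> servo_tool(commands=[[0, 0, -0.1, 0, 0, 0, -1], [0, 0, -0.3, 0, 0, 0, -1], [0, 0, -0.5, 0, 0, 0, -1], [0, 0, -0.6, 0, 0, 0, -1], [0, 0, -0.6, 0, 0, 0, -1], [0, 0, -0.6, 0, 0, 0, -1], [0, 0, -0.6, 0, 0, 0, -1]])

```text
t: 5.55
tool_pos: [0.5521, 0.0115, 0.1424]
ee_rot: [-3.003, -0.194, -0.778]
contact_force: [0.1, 0.1, -0.7]
grip_width: 0.0485
grasp_force: 29.5
```

>>> servo_tool(commands=[[0, 0, 0, 0, 0, 0, -1]])

```text
t: 5.65
tool_pos: [0.5521, 0.0119, 0.1423]
ee_rot: [-3.003, -0.195, -0.777]
contact_force: [0.7, 0.2, -1.1]
grip_width: 0.0483
grasp_force: 29.5
```

Run:
```python
from h import *
F=[]
for i in range(3): F.append(np.r_[state()['contact_force'],state()['torque']]); g=snap('scene','l1')
print(np.round(F,2)); s=state(); print(np.round(s['joint_pos'],3),s['tool_pos'],s['ee_rot'],s['grip_width'])
```

```text
[[ 0.75  0.21 -1.08 -0.04  0.56  0.02]
 [-0.14 -0.75 -1.76 -0.05  0.53 -0.08]
 [ 0.32  0.07 -0.91 -0.05  0.57 -0.04]]
[ 0.63   0.33  -0.774  2.253  0.978  0.232 -2.412] [0.55219772 0.01213671 0.14252105] [-3.00228692 -0.19513178 -0.77764699] 0.04775334812659496
```

Run:
```python
from h import *
T=np.load('T.npy'); a=-rack_R(30)[:,2]
Rg=Rn.from_rotvec([-3.002,-.194,-.783]).as_matrix(); pg=np.array([.5818,.0155,.092])
print('bottom in tool',(Rg.T@(T[0]-a*.106-pg)).round(4),'axis in tool',(Rg.T@a).round(3))
p=plan([([.52,-.05,.22],rack_R(20)),([.53,-.13,.22],rack_R(10)),([.55,-.19,.21],rack_R(0)),([.553,-.255,.17],rack_R(0))])
```

```text
bottom in tool [-0.0118 -0.      0.0677] axis in tool [-0.013 -0.005 -1.   ]
[0.03, 0.57, -0.87] [-0.0009, -0.0251, 0.0013] rows>=2.1  to [0.52, -0.05, 0.22]
[-0.0, 0.81, -0.0] [0.0, -0.0278, 0.0] rows>=1.6  to [0.53, -0.13, 0.22]
[0.11, 0.62, 0.12] [0.0, -0.0278, 0.0] rows>=1.3  to [0.55, -0.19, 0.21]
[-0.05, 0.65, 0.4] [0.0, 0.0, 0.0] rows>=1.5  to [0.553, -0.255, 0.17]
```

>>> servo_tool(commands=[[0.01, 0.1, -0.4, 0, -0.006, 0, -1], [0.02, 0.3, -0.7, 0, -0.015, 0, -1], [0.03, 0.57, -0.87, -0.0009, -0.0251, 0.0013, -1], [0.03, 0.57, -0.87, -0.0009, -0.0251, 0.0013, -1], [0.03, 0.57, -0.87, -0.0009, -0.0251, 0.0013, -1]])

```text
t: 6.3
tool_pos: [0.5211, -0.0521, 0.2209]
ee_rot: [-3.069, -0.177, -0.546]
contact_force: [-0.3, 0.4, -1.0]
grip_width: 0.0481
grasp_force: 29.6
```

>>> servo_tool(commands=[[0, 0.4, 0, 0, -0.0139, 0, -1], [0, 0.81, 0, 0, -0.0278, 0, -1], [0, 0.81, 0, 0, -0.0278, 0, -1]])

```text
t: 6.6
tool_pos: [0.5321, -0.1341, 0.2187]
ee_rot: [-3.115, -0.179, -0.272]
contact_force: [-0.1, 0.8, -1.7]
grip_width: 0.048
grasp_force: 29.6
```

>>> servo_tool(commands=[[0.05, 0.3, 0.06, 0, -0.0139, 0, -1], [0.11, 0.62, 0.12, 0, -0.0278, 0, -1], [0.11, 0.62, 0.12, 0, -0.0278, 0, -1]])

```text
t: 6.9
tool_pos: [0.5524, -0.1919, 0.2072]
ee_rot: [3.136, 0.185, -0.003]
contact_force: [0.0, 0.0, -2.1]
grip_width: 0.0482
grasp_force: 29.6
```

>>> servo_tool(commands=[[-0.02, 0.3, 0.2, 0, 0, 0, -1], [-0.05, 0.65, 0.4, 0, 0, 0, -1], [-0.05, 0.65, 0.4, 0, 0, 0, -1], [-0.05, 0.65, 0.4, 0, 0, 0, -1]])

```text
t: 7.3
tool_pos: [0.5528, -0.2534, 0.1688]
ee_rot: [-3.135, -0.191, 0.001]
contact_force: [0.6, 0.4, -0.8]
grip_width: 0.0484
grasp_force: 29.6
```

Run:
```python
from h import *
g=snap('scene','p1'); s=state(); print(s['tool_pos'],s['ee_rot'],s['contact_force'],s['joint_pos'].__repr__())
p=np.array(s['tool_pos']);R=Rn.from_rotvec(s['ee_rot']).as_matrix()
print('tip',proj(g,p),'exp bottom',proj(g,p+R@[-.0118,0,.0677]),(p+R@[-.0118,0,.0677]).round(4),'exp top',proj(g,p+R@[-.0118,0,-.038]))
u,v=map(int,proj(g,p)); im=g['frame'][max(0,v-100):v+100,u-130:u+130]; cv2.imwrite('pics/p1c.png',cv2.resize(im,None,fx=3,fy=3)[:,:,::-1]); print(u-130,max(0,v-100))
```

```text
[ 0.55335638 -0.25264437  0.16986105] [-3.13544352e+00 -1.93361932e-01 -7.51563927e-04] [ 0.1164708   0.63117369 -1.4375341 ] array([ 1.06349558,  0.67807412, -0.99233392,  1.70406   ,  0.6259175 ,
        1.11091827, -1.56737161])
tip [225.55457536 219.49665158] exp bottom [225.97461232 244.27366863] [ 0.5417 -0.2541  0.1022] exp top [220.31770706 200.28165343]
95 119
```

View pics/p1c.png

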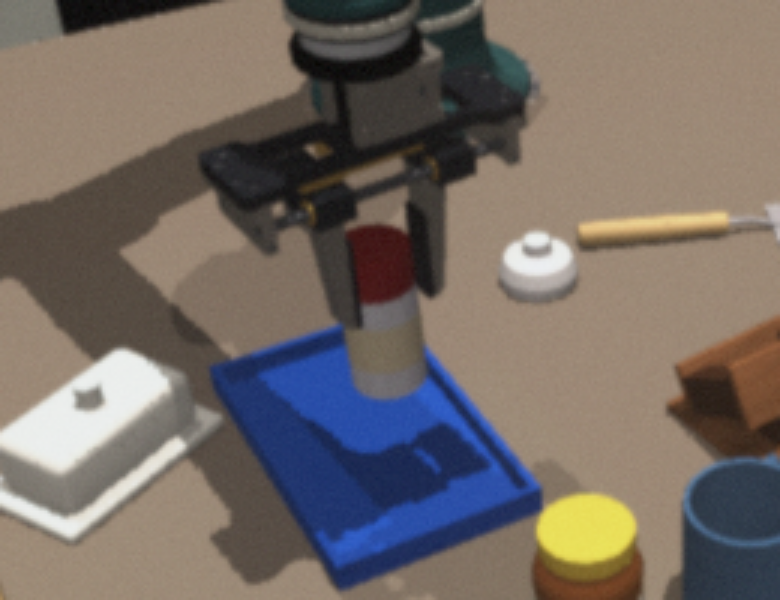

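The crop shows the tin held upright over the tray, with its bottom at about (225,246.5) against an expected (226,244.3). I'll lower it in steps.

>>> servo_tool(commands=[[0, 0, 0.4, 0, 0, 0, -1], [0, 0, 0.7, 0, 0, 0, -1], [0, 0, 0.86, 0, 0, 0, -1], [0, 0, 0.86, 0, 0, 0, -1], [0, 0, 0.86, 0, 0, 0, -1]])

```text
t: 7.85
tool_pos: [0.5542, -0.2545, 0.0858]
ee_rot: [3.135, 0.191, 0.004]
contact_force: [0.1, 0.1, -0.7]
grip_width: 0.0478
grasp_force: 29.6
```

>>> servo_tool(commands=[[0, 0, 0.02, 0, 0, 0, -1], [0, 0, 0.04, 0, 0, 0, -1], [0, 0, 0.04, 0, 0, 0, -1]])

```text
t: 8.15
tool_pos: [0.5534, -0.2559, 0.0811]
ee_rot: [3.135, 0.187, 0.002]
contact_force: [-0.3, -0.6, -1.0]
grip_width: 0.0483
grasp_force: 29.6
```

>>> servo_tool(commands=[[0, 0, 0.02, 0, 0, 0, -1], [0, 0, 0.03, 0, 0, 0, -1], [0, 0, 0.03, 0, 0, 0, -1]])

```text
t: 8.45
tool_pos: [0.553, -0.2556, 0.0773]
ee_rot: [3.136, 0.188, 0.0]
contact_force: [0.1, 0.5, -1.4]
grip_width: 0.0481
grasp_force: 29.6
```

>>> servo_tool(commands=[[0, 0, 0.01, 0, 0, 0, -1], [0, 0, 0.02, 0, 0, 0, -1], [0, 0, 0.02, 0, 0, 0, -1]])

```text
t: 8.75
tool_pos: [0.553, -0.2556, 0.0753]
ee_rot: [3.136, 0.188, 0.0]
contact_force: [0.2, 0.7, -0.4]
grip_width: 0.0484
grasp_force: 29.6
```

>>> servo_tool(commands=[[0, 0, 0.01, 0, 0, 0, -1], [0, 0, 0.015, 0, 0, 0, -1], [0, 0, 0.015, 0, 0, 0, -1]])

```text
t: 9.05
tool_pos: [0.5531, -0.2556, 0.0739]
ee_rot: [3.136, 0.188, 0.001]
contact_force: [-0.8, 0.2, -0.9]
grip_width: 0.0483
grasp_force: 29.6
```

>>> servo_tool(commands=[[0, 0, 0.01, 0, 0, 0, -1], [0, 0, 0.01, 0, 0, 0, -1], [0, 0, 0.01, 0, 0, 0, -1]])

```text
t: 9.35
tool_pos: [0.5533, -0.2556, 0.0732]
ee_rot: [3.135, 0.188, 0.001]
contact_force: [-0.6, -0.3, 0.7]
grip_width: 0.0481
grasp_force: 29.6
```

>>> servo_tool(commands=[[0, 0, 0.01, 0, 0, 0, -1], [0, 0, 0.01, 0, 0, 0, -1], [0, 0, 0.01, 0, 0, 0, -1]])

```text
t: 9.65
tool_pos: [0.5539, -0.2555, 0.0729]
ee_rot: [3.135, 0.188, 0.003]
contact_force: [0.4, 0.1, 4.2]
grip_width: 0.048
grasp_force: 29.6
```

>>> servo_tool(commands=[[0, 0, -0.005, 0, 0, 0, 0.5], [0, 0, -0.005, 0, 0, 0, 0.5], [0, 0, -0.005, 0, 0, 0, 0.5], [0, 0, -0.005, 0, 0, 0, 0.5]])

```text
t: 10.05
tool_pos: [0.5529, -0.2556, 0.0723]
ee_rot: [3.136, 0.188, 0.0]
contact_force: [-0.8, 0.2, -0.6]
grip_width: 0.0688
grasp_force: 0.0
```

>>> servo_tool(commands=[[0, 0, -0.3, 0, 0, 0, 0.5], [0, 0, -0.7, 0, 0, 0, 0.5], [0, 0, -0.98, 0, 0, 0, 0.5], [0, 0, -0.98, 0, 0, 0, 0.5]])

```text
t: 10.45
tool_pos: [0.5555, -0.2558, 0.1746]
ee_rot: [3.132, 0.188, 0.01]
contact_force: [0.6, 0.7, -0.3]
grip_width: 0.0689
grasp_force: 0.0
```

```bash
cat >> h.py <<'E'
def grasp_wps(i,tilt=20):
    T=np.load('T.npy');R=rack_R(tilt);a=-rack_R(30)[:,2];tcp=T[i]-a*.028+R[:,2]*.019
    return R,a,tcp
E
python3 - <<'E'
from h import *
g=snap('scene','q1')
f=g['frame'].astype(int); k=((f[:,:,0]>70)&(f[:,:,1]<40)&(f[:,:,2]<40)).astype(np.uint8); k[:, :180]=0; k[:,280:]=0;k[290:]=0;k[:150]=0
N,l,st,c=cv2.connectedComponentsWithStats(k); print([(st[i].tolist(),c[i].round(1).tolist()) for i in range(1,N) if st[i][4]>30]); print('exp lid top/bottom',proj(g,[.5418,-.256,.112]),proj(g,[.5418,-.256,.082]))
R,a,t=grasp_wps(1)
plan([([.55,-.165,.21],rack_R(5)),([.53,-.075,.22],rack_R(12)),([.51,.015,.21],R),(t+a*.12,R),(t+a*.09,R),(t,R)])
E
```

```text
[([216, 248, 14, 12, 78], [222.3, 253.6])]
exp lid top/bottom [224.60525502 240.72540221] [226.1200146  252.43364086]
[0.07, -0.91, -0.38] [0.0004, 0.0134, -0.0001] rows>=2.0  to [0.55, -0.165, 0.21]
[-0.08, -0.91, -0.11] [0.0, 0.0194, -0.0] rows>=1.8  to [0.53, -0.075, 0.22]
[-0.11, -0.92, 0.08] [0.0, 0.0222, -0.0] rows>=1.9  to [0.51, 0.015, 0.21]
[-0.09, -0.83, 0.28] [0.0, 0.0, -0.0] rows>=1.8  to [0.502, 0.097, 0.181]
[0.06, 0.0, 0.3] [0.0, 0.0, -0.0] rows>=0.6  to [0.517, 0.099, 0.155]
[0.15, 0.0, 0.88] [0.0, 0.0, -0.0] rows>=1.8  to [0.561, 0.105, 0.077]
```

```bash
python3 -c "
import cv2;i=cv2.imread('pics/q1.png')[180:320,150:330];cv2.imwrite('pics/q1c.png',cv2.resize(i,None,fx=3,fy=3))"
```

```text
(no output)
```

View pics/q1c.png

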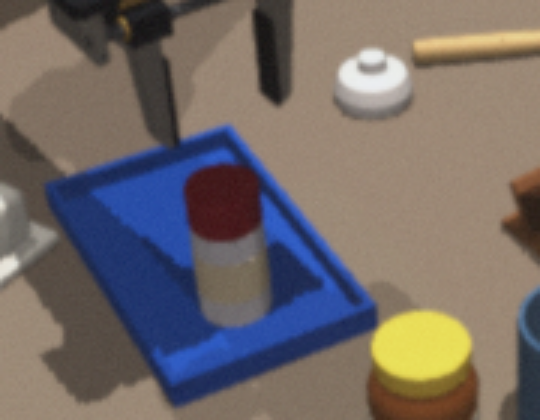

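The first empty tin stands upright in the tray, with its lid top at (224.7,241.7) against an expected (224.6,240.7). Next is the second tin.

>>> servo_tool(commands=[[0.04, -0.45, -0.19, 0, 0.0067, 0, 0.5], [0.07, -0.91, -0.38, 0.0004, 0.0134, 0, 0.5], [0.07, -0.91, -0.38, 0.0004, 0.0134, 0, 0.5], [0.07, -0.91, -0.38, 0.0004, 0.0134, 0, 0.5]])

```text
t: 10.9
tool_pos: [0.5484, -0.1639, 0.2078]
ee_rot: [-3.127, -0.191, -0.13]
contact_force: [0.3, -0.4, -0.2]
grip_width: 0.0692
grasp_force: 0.0
```

>>> servo_tool(commands=[[-0.08, -0.91, -0.11, 0, 0.0194, 0, 0.5], [-0.08, -0.91, -0.11, 0, 0.0194, 0, 0.5], [-0.08, -0.91, -0.11, 0, 0.0194, 0, 0.5]])

```text
t: 11.2
tool_pos: [0.5275, -0.0716, 0.2183]
ee_rot: [-3.104, -0.194, -0.319]
contact_force: [-0.7, -0.9, 0.7]
grip_width: 0.0691
grasp_force: 0.0
```

>>> servo_tool(commands=[[-0.11, -0.92, 0.08, 0, 0.0222, 0, 0.5], [-0.11, -0.92, 0.08, 0, 0.0222, 0, 0.5], [-0.11, -0.92, 0.08, 0, 0.0222, 0, 0.5]])

```text
t: 11.5
tool_pos: [0.5071, 0.0179, 0.2078]
ee_rot: [-3.067, -0.192, -0.532]
contact_force: [0.4, 0.6, 0.0]
grip_width: 0.0688
grasp_force: 0.0
```

>>> servo_tool(commands=[[-0.09, -0.83, 0.28, 0, 0, 0, 0.5], [-0.09, -0.83, 0.28, 0, 0, 0, 0.5], [-0.09, -0.83, 0.28, 0, 0, 0, 0.5], [-0.09, -0.83, 0.28, 0, 0, 0, 0.5]])

```text
t: 11.9
tool_pos: [0.5007, 0.0988, 0.1793]
ee_rot: [-3.066, -0.189, -0.533]
contact_force: [0.3, -0.7, -0.2]
grip_width: 0.0687
grasp_force: 0.0
```

Run:
```python
from h import *
s=state();print(s['tool_pos'],np.round(s['joint_pos'],3),s['contact_force'])
R,a,t=grasp_wps(1)
plan([(t+a*.09,R),(t,R)])
```

```text
[0.50069018 0.09883787 0.17928942] [ 0.669  0.293 -1.07   2.183  0.649  0.559 -2.299] [ 0.26853657 -0.6733543  -0.15663053]
[0.07, 0.02, 0.28] [-0.0005, 0.0007, 0.0004] rows>=0.6  to [0.517, 0.099, 0.155]
[0.15, -0.0, 0.89] [-0.0, 0.0, -0.0] rows>=1.8  to [0.561, 0.105, 0.077]
```

>>> servo_tool(commands=[[0.07, 0.02, 0.28, 0, 0, 0, 0.5], [0.07, 0.02, 0.28, 0, 0, 0, 0.5]])

```text
t: 12.1
tool_pos: [0.5175, 0.0944, 0.1537]
ee_rot: [-3.069, -0.176, -0.53]
contact_force: [-0.1, -0.2, -0.7]
grip_width: 0.0688
grasp_force: 0.0
```

>>> servo_tool(commands=[[0.04, 0, 0.25, 0, 0, 0, 0.5], [0.08, 0, 0.5, 0, 0, 0, 0.5], [0.12, 0, 0.7, 0, 0, 0, 0.5], [0.15, 0, 0.89, 0, 0, 0, 0.5], [0.15, 0, 0.89, 0, 0, 0, 0.5], [0.15, 0, 0.89, 0, 0, 0, 0.5]])

```text
t: 12.7
tool_pos: [0.5607, 0.1017, 0.0776]
ee_rot: [-3.068, -0.18, -0.535]
contact_force: [0.8, -0.3, -0.3]
grip_width: 0.0687
grasp_force: 0.0
```

>>> servo_tool(commands=[[0, 0, 0, 0, 0, 0, -1], [0, 0, 0, 0, 0, 0, -1], [0, 0, 0, 0, 0, 0, -1], [0, 0, 0, 0, 0, 0, -1]])

```text
t: 13.1
tool_pos: [0.561, 0.1032, 0.0782]
ee_rot: [-3.067, -0.184, -0.538]
contact_force: [-1.4, -1.7, 6.0]
grip_width: 0.0496
grasp_force: 30.0
```

Run:
```python
from h import *
s=state();print(s['tool_pos'],s['ee_rot'],np.round(s['joint_pos'],3),s['contact_force'],s['grip_width'])
R,a,t=grasp_wps(1);Rc=Rn.from_rotvec(s['ee_rot']).as_matrix()
plan([(s['tool_pos']+a*.06,Rc)])
```

```text
[0.56104326 0.10315051 0.07817038] [-3.06709151 -0.18376516 -0.53841156] [ 0.336  0.52  -0.724  2.136  1.05   0.443 -2.645] [-1.4318169  -1.67779267  6.03047505] 0.049558700816208806
[-0.11, -0.0, -0.59] [0.0, 0.0, 0.0] rows>=1.2  to [0.531, 0.1, 0.13]
```

Reached as planned, and the grip is centred (49.6 mm). I'll lift and weigh.

>>> servo_tool(commands=[[-0.02, 0, -0.1, 0, 0, 0, -1], [-0.06, 0, -0.3, 0, 0, 0, -1], [-0.09, 0, -0.5, 0, 0, 0, -1], [-0.11, 0, -0.59, 0, 0, 0, -1], [-0.11, 0, -0.59, 0, 0, 0, -1], [-0.11, 0, -0.59, 0, 0, 0, -1], [-0.11, 0, -0.59, 0, 0, 0, -1]])

```text
t: 13.8
tool_pos: [0.5303, 0.0992, 0.1284]
ee_rot: [-3.068, -0.183, -0.534]
contact_force: [0.6, -0.2, -0.2]
grip_width: 0.0497
grasp_force: 29.9
```

Run:
```python
from h import *
F=[]
for i in range(4): F.append(np.r_[state()['contact_force'],state()['torque']]); g=grab_frame('scene')
F=np.array(F);print(F[:,2].round(2),F.mean(0).round(2)); s=state();print(s['tool_pos'],s['ee_rot'],s['t'])
```

```text
[-0.24 -1.64 -0.14 -0.84] [ 0.03 -0.02 -0.72 -0.03  0.42 -0.02]
[0.5303358  0.09961035 0.12851338] [-3.06702485 -0.18400191 -0.53464548] 14.0
```

Run:
```python
from h import *
T=np.load('T.npy'); a=-rack_R(30)[:,2]
Rg=Rn.from_rotvec([-3.067,-.1838,-.5384]).as_matrix(); pg=np.array([.561,.1031,.0782])
b=Rg.T@(T[1]-a*.106-pg); ax=Rg.T@a; print(b.round(4),ax.round(3)); tl=np.degrees(np.arctan2(ax[0],-ax[2])); print(tl)
b[1]=0;Rp=rack_R(-10);np.savez('b.npz',b=b,ax=ax)
print('axis',(Rp@ax).round(3)); t=np.array([.432,-.256,.006])-Rp@b; print('touch tcp',t)
plan([([.50,.02,.2],rack_R(15)),([.49,-.07,.22],rack_R(8)),([.47,-.16,.21],rack_R(-1)),(t+[0,0,.11],Rp),(t+[0,0,.015],Rp)])
```

```text
[ 0.0136 -0.0013  0.0592] [-0.175 -0.001 -0.985]
-10.08143709262525
axis [-0.002  0.001  1.   ]
touch tcp [ 0.42891352 -0.25637351  0.06663158]
[-0.13, 0.75, -0.81] [-0.0003, -0.0133, -0.0001] rows>=2.2  to [0.5, 0.02, 0.2]
[-0.15, 0.88, -0.25] [-0.0, -0.0194, -0.0] rows>=1.9  to [0.49, -0.07, 0.22]
[-0.32, 0.87, 0.06] [-0.0, -0.025, -0.0] rows>=1.9  to [0.47, -0.16, 0.21]
[-0.51, 0.91, 0.34] [-0.0, -0.025, -0.0] rows>=2.2  to [0.429, -0.256, 0.177]
[0.16, 0.0, 0.94] [-0.0, -0.0, -0.0] rows>=1.9  to [0.429, -0.256, 0.082]
```

>>> servo_tool(commands=[[-0.05, 0.1, -0.4, 0, -0.004, 0, -1], [-0.1, 0.4, -0.7, 0, -0.009, 0, -1], [-0.13, 0.75, -0.81, -0.0003, -0.0133, 0, -1], [-0.13, 0.75, -0.81, -0.0003, -0.0133, 0, -1], [-0.13, 0.75, -0.81, -0.0003, -0.0133, 0, -1]])

```text
t: 14.5
tool_pos: [0.5002, 0.0186, 0.2005]
ee_rot: [-3.094, -0.179, -0.409]
contact_force: [-0.8, 0.4, -1.3]
grip_width: 0.0498
grasp_force: 29.9
```

>>> servo_tool(commands=[[-0.08, 0.44, -0.12, 0, -0.0097, 0, -1], [-0.15, 0.88, -0.25, 0, -0.0194, 0, -1], [-0.15, 0.88, -0.25, 0, -0.0194, 0, -1]])

```text
t: 14.8
tool_pos: [0.4914, -0.074, 0.2212]
ee_rot: [-3.121, -0.177, -0.221]
contact_force: [0.0, 0.8, -2.0]
grip_width: 0.0495
grasp_force: 29.9
```

>>> servo_tool(commands=[[-0.16, 0.44, 0.03, 0, -0.0125, 0, -1], [-0.32, 0.87, 0.06, 0, -0.025, 0, -1], [-0.32, 0.87, 0.06, 0, -0.025, 0, -1]])

```text
t: 15.1
tool_pos: [0.4697, -0.164, 0.2084]
ee_rot: [3.136, 0.178, -0.03]
contact_force: [0.2, 0.2, -2.0]
grip_width: 0.0498
grasp_force: 29.9
```

>>> servo_tool(commands=[[-0.25, 0.45, 0.17, 0, -0.0125, 0, -1], [-0.51, 0.91, 0.34, 0, -0.025, 0, -1], [-0.51, 0.91, 0.34, 0, -0.025, 0, -1], [-0.51, 0.91, 0.34, 0, -0.025, 0, -1], [-0.51, 0.91, 0.34, 0, -0.025, 0, -1]])

```text
t: 15.6
tool_pos: [0.43, -0.2538, 0.1772]
ee_rot: [3.115, 0.191, -0.269]
contact_force: [0.1, 0.2, -1.1]
grip_width: 0.0495
grasp_force: 29.9
```

Run:
```python
from h import *
g=snap('scene','p2'); s=state(); print(s['tool_pos'],s['ee_rot'],s['contact_force'],np.round(s['joint_pos'],3))
z=np.load('b.npz');p=np.array(s['tool_pos']);R=Rn.from_rotvec(s['ee_rot']).as_matrix();B=p+R@z['b'];A=R@z['ax']
print(B,A,proj(g,B),proj(g,B+A*.106))
im=g['frame'][110:310,130:390]; cv2.imwrite('pics/p2c.png',cv2.resize(im,None,fx=3,fy=3)[:,:,::-1])
Rp=rack_R(-10);t=np.array([.432,-.256,.006])-Rp@z['b'];plan([(t+[0,0,.012],Rp),(t+[0,0,.006],Rp)])
```

```text
[ 0.4301199  -0.25386229  0.17764111] [ 3.11395107  0.19185584 -0.26840535] [-0.59526126 -0.44485888 -0.94257481] [ 1.172  0.565 -1.007  1.853  0.565  1.207 -1.514]
[ 0.43335867 -0.25344055  0.11701779] [-4.07769241e-03  2.86084468e-04  9.99991645e-01] [205.0609242  211.65774944] [198.46746163 168.10138589]
[0.15, 0.02, 0.98] [0.0, -0.0004, 0.0004] rows>=2.0  to [0.429, -0.256, 0.079]
[0.01, 0.0, 0.06] [0.0, -0.0, 0.0] rows>=0.1  to [0.429, -0.256, 0.073]
```

View pics/p2c.png

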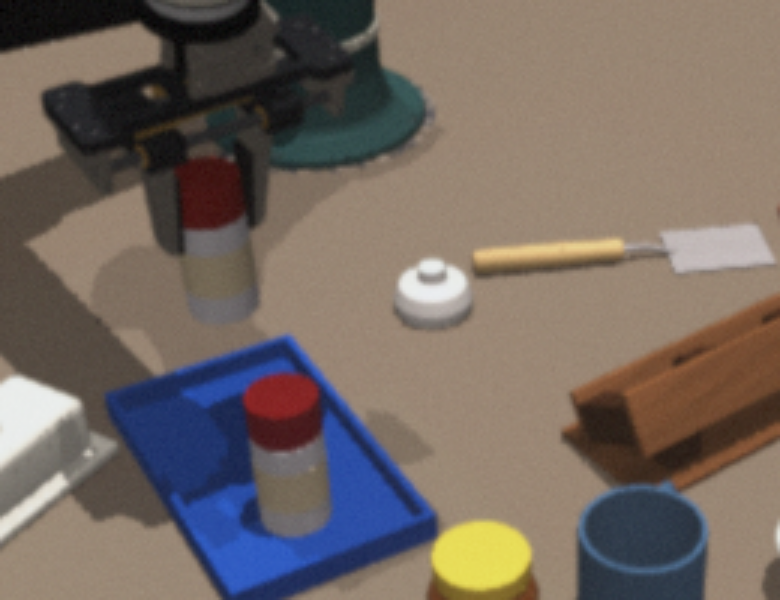

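The crop shows the first tin standing, and the second held upright with its bottom at about (203.7,212) against an expected (205,211.7). The carried weight averages about 1.3 N, so it's empty. I'll lower it.

>>> servo_tool(commands=[[0.06, 0.01, 0.4, 0, 0, 0, -1], [0.11, 0.02, 0.75, 0, 0, 0, -1], [0.15, 0.02, 0.98, 0, -0.0004, 0.0004, -1], [0.15, 0.02, 0.98, 0, -0.0004, 0.0004, -1], [0.15, 0.02, 0.98, 0, -0.0004, 0.0004, -1]])

```text
t: 16.15
tool_pos: [0.4283, -0.2573, 0.0792]
ee_rot: [3.114, 0.186, -0.272]
contact_force: [-0.2, -0.1, 0.1]
grip_width: 0.0496
grasp_force: 29.9
```

>>> servo_tool(commands=[[0.005, 0, 0.03, 0, 0, 0, -1], [0.01, 0, 0.07, 0, 0, 0, -1], [0.01, 0, 0.07, 0, 0, 0, -1], [0.01, 0, 0.07, 0, 0, 0, -1]])

```text
t: 16.55
tool_pos: [0.4271, -0.2587, 0.0714]
ee_rot: [3.113, 0.182, -0.274]
contact_force: [-0.1, 0.5, -0.9]
grip_width: 0.0498
grasp_force: 29.9
```

>>> servo_tool(commands=[[0.002, 0, 0.01, 0, 0, 0, -1], [0.004, 0, 0.02, 0, 0, 0, -1], [0.004, 0, 0.02, 0, 0, 0, -1]])

```text
t: 16.85
tool_pos: [0.4269, -0.2586, 0.0689]
ee_rot: [3.114, 0.182, -0.275]
contact_force: [-0.6, -0.1, -0.5]
grip_width: 0.0499
grasp_force: 29.9
```

Touch is expected at about 0.0666.

>>> servo_tool(commands=[[0.001, 0, 0.005, 0, 0, 0, -1], [0.002, 0, 0.01, 0, 0, 0, -1], [0.002, 0, 0.01, 0, 0, 0, -1]])

```text
t: 17.15
tool_pos: [0.427, -0.2585, 0.0679]
ee_rot: [3.114, 0.182, -0.275]
contact_force: [-0.2, -0.5, -1.6]
grip_width: 0.0498
grasp_force: 29.9
```

>>> servo_tool(commands=[[0.001, 0, 0.005, 0, 0, 0, -1], [0.002, 0, 0.01, 0, 0, 0, -1], [0.002, 0, 0.01, 0, 0, 0, -1]])

```text
t: 17.45
tool_pos: [0.427, -0.2585, 0.0669]
ee_rot: [3.114, 0.182, -0.275]
contact_force: [-0.8, -0.1, -0.9]
grip_width: 0.0495
grasp_force: 29.9
```

>>> servo_tool(commands=[[0.001, 0, 0.005, 0, 0, 0, -1], [0.002, 0, 0.01, 0, 0, 0, -1], [0.002, 0, 0.01, 0, 0, 0, -1]])

```text
t: 17.75
tool_pos: [0.427, -0.2586, 0.0659]
ee_rot: [3.114, 0.182, -0.275]
contact_force: [-0.1, 0.6, -1.5]
grip_width: 0.0497
grasp_force: 29.9
```

>>> servo_tool(commands=[[0.001, 0, 0.005, 0, 0, 0, -1], [0.001, 0, 0.005, 0, 0, 0, -1], [0.001, 0, 0.005, 0, 0, 0, -1]])

```text
t: 18.05
tool_pos: [0.4272, -0.2585, 0.0657]
ee_rot: [3.113, 0.182, -0.274]
contact_force: [-0.4, -0.3, 2.8]
grip_width: 0.0494
grasp_force: 29.9
```

>>> servo_tool(commands=[[0, 0, 0, 0, 0, 0, 0.5], [0, 0, 0, 0, 0, 0, 0.5], [0, 0, 0, 0, 0, 0, 0.5], [0, 0, 0, 0, 0, 0, 0.5]])

```text
t: 18.45
tool_pos: [0.427, -0.2585, 0.0654]
ee_rot: [3.114, 0.182, -0.275]
contact_force: [-0.0, 0.3, -0.0]
grip_width: 0.0692
grasp_force: 0.0
```

>>> servo_tool(commands=[[-0.04, 0, -0.2, 0, 0, 0, 0.5], [-0.1, 0, -0.6, 0, 0, 0, 0.5], [-0.16, 0, -0.95, 0, 0, 0, 0.5], [-0.16, 0, -0.95, 0, 0, 0, 0.5]])

```text
t: 18.85
tool_pos: [0.431, -0.2589, 0.1671]
ee_rot: [3.11, 0.182, -0.263]
contact_force: [1.2, -0.2, -0.0]
grip_width: 0.069
grasp_force: 0.0
```

>>> servo_tool(commands=[[-0.16, 0, -0.95, 0, 0, 0, 0.5], [-0.16, 0, -0.95, 0, 0, 0, 0.5], [-0.16, 0, -0.95, 0, 0, 0, 0.5], [-0.16, 0, -0.95, 0, 0, 0, 0.5]])

```text
t: 19.25
tool_pos: [0.4289, -0.2585, 0.259]
ee_rot: [3.112, 0.181, -0.273]
contact_force: [-0.8, 0.0, -0.6]
grip_width: 0.0691
grasp_force: 0.0
```

Run:
```python
from h import *
g=snap('scene','end'); s=state(); print(s['t'],s['tool_pos'],s['contact_force'])
im=g['frame'][140:350,140:460]; cv2.imwrite('pics/endc.png',cv2.resize(im,None,fx=2.5,fy=2.5)[:,:,::-1])
for x in(.542,.430): print(proj(g,[x,-.257,.112]))
```

```text
19.3 [ 0.42815916 -0.25838401  0.25786613] [-0.42622638  0.89245418  0.19642663]
[224.1779975  240.93559798]
[203.17553556 213.3119021 ]
```

View pics/endc.png

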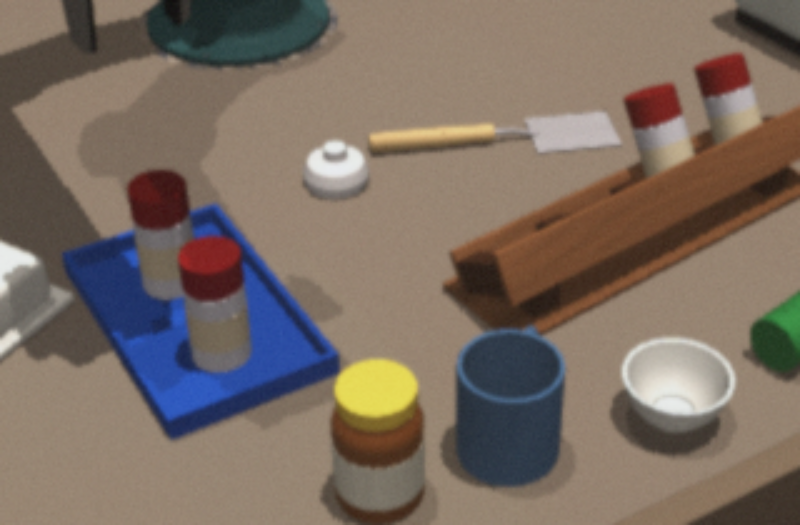

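Both tins stand in the tray, at crop (160,190) and (212,255). The other two are still seated in their pockets and nothing else has moved. Handing in.

```bash
python3 -c "
from workcell import *
print(hand_in())"
```

```text
the job is handed in; nothing more can be done
None
```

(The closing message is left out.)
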